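# Open the spring-loaded filter housing of a vacuum pump

## Robot

A 6-joint arm with a two-finger parallel gripper is mounted at the origin on the work surface. World frame = base frame: x ahead of the robot, y to its left, z up, the work surface at z = 0. Lengths are in mm, angles in rad, forces in N, time in s.
With the tool pointing down it reaches from about 275 to 825 mm from the base axis. Payload 5.2 kg.
Tool frame: the origin (TCP) lies midway between the tips of the shut fingers; the grasp point (between the pads) lies 19 mm behind it; z points along the fingers, y is the line along which they close (so a half turn about z gives the same grasp; the last joint's range is limited). The gripper opens to 93 mm and grips with 3 to 60 N. Pads are 15 mm wide; open, the fingers measure 128 mm over their backs; the gripper's body (75 mm by 188 mm) begins 65 mm behind the grasp point.
Start: joints at [-1.535, 0.259, 1.535, -0, 1.348, -0.203], TCP at [130.116, -534.392, 218.653] pointing down, gripper open.
Joint ranges: [-3.14, 3.14], [-0.91, 2.08], [0.19, 2.58], [-1.22, 4.36], [0.22, 2.71], [-3.12, 3.12]. Speed limits (rad/s): [2.57, 2.57, 3.14, 3.14, 3.14, 3.14].

## Interface

Orientations are given as a unit quaternion [w, x, y, z].
In Python, from plant import ctrl gives the robot as it stands.
- The arm moves only by the tool arm_command, never from a script. Its argument "commands" is a list of rows, each an object with "linear": the shift along the tool's x, y, z in cm, a list of three; "rot": the turn, a rotation vector about the tool's x, y, z in rad, a list of three. A call has 1 to 10 rows; each row shifts and turns the commanded pose from where the row before left it, along the tool's axes as they then stand; what a row does not reach is not made up. A row lasts 1/10 s, in which the tool goes at most 50 mm and 8.59 degrees, less where a joint would pass 70% of its speed; a pose out of reach is approached as far as the arm can. A call with a gripper value outside its range is refused whole. "fingers" is the closure, from 0 (fully open) to 1 (shut), set as the call begins (left out, the last holds). The fingers move at their own pace and stop on an object; "newtons" is the grip in N (left out, the last holds). Time passes only in rows, so rows that do not move let the fingers close. It gives the time, the measured TCP pose, the force, the opening and the grip force at its end, in the units of the state.
- ctrl.get_obs(): the state, without advancing time (a new reading comes with each control period).
- ctrl.capture(name): name is "scene" or "top"; returns the picture (420x560x3 uint8, red, green, blue); there is no depth.
- ctrl.calibration(name): a dict with "fx", "fy", "cx", "cy" (pixels), "dist" ([k1, k2, p1, p2, k3] as OpenCV has them; the pictures are not rectified), "xyz" and "rotation" of the camera in the world. Camera axes: x right, y up, looking along -z (the intrinsics and any distortion apply to the point x, -y, -z); pixel columns grow to the right and rows downward; lengths in mm; the calibration is good to about 2 mm. A picture is of the moment at which its call begins. calibration takes no time and is no camera call.
- ctrl.close_job(): hands the job in; it is judged then, once.
The state is a dict: "time_s": time; "joints": joint angles; "qd": joint speeds; "tau": joint torques, N m; "position": TCP position; "orientation": TCP orientation; "wrist_force": force on the tool from outside, world axes, zero at the start; "moment": the same for the moment, N m; "gripper_width": finger opening in mm; "finger_force": force on a finger pad.
Only numpy, scipy, OpenCV 4.12 (cv2) and the standard library are available. Lean on these libraries where they do the work, as an engineer would, in place of code of your own. Each camera call takes 0.05 s, during which the arm holds its last target. There are 200 camera calls.

## Task

The filter of the vacuum pump is due for a change. Unscrew the threaded cap of the filter housing (anticlockwise, about a full turn in all, over several grips) without forcing the thread: do not pull, push or lean hard on it while it is still engaged. A spring pushes the cap up, so keep hold of it as it comes free; then set it down gently, open end down, in the steel tray and let go. Leave the other things on the bench alone.

Things in the scene. Friction and masses are not known exactly. Their poses are not given: they have to be found in the camera images.
- pump: Vacuum pump unit, fixed. Origin: on the bench under the axis of its filter housing, an aluminium canister 72 mm across, shoulder 95 mm above the bench, with a vertical threaded neck (threads 43 mm across) on top; z is up along the thread axis. A gauge faces -x; the white motor, 100 mm high, lies at +x, 85 to 205 mm from the axis.
- neck_top (a point): Centre of the neck's top end, 128.5 mm above the bench. Right-hand thread, 18 mm rise per turn: anticlockwise from above lifts the cap, which frees after 5 to 7 rad (it differs), its rim 15 to 20 mm higher than at first. A sprung cartridge in the neck pushes it up with 2 to 6 N, throws it off if not held then, and stays 31 mm proud of the neck. While engaged, the cap stays where it is left.
- cap: Round grey plastic screw cap on the neck, 90 g, 55 mm high. Origin: centre of its open lower rim, z up. Its upper part, 33 to 55 mm above the origin, is a ribbed knob 55 mm across, gripped across any diameter; the skirt below is 52 mm across. How far it is screwed on differs: rim at first 97 to 103 mm above the bench. 1 mm radial play; turning takes under 0.15 N m.
- tray: Low open stainless tray, fixed to the bench, 180 mm (its x) by 160 mm (its y), rim 16 mm high, walls and floor 3 mm thick. Origin: centre of its underside on the bench.
- beaker: Glass beaker, 60 mm across, 75 mm high. Bystander, origin under its centre.
- reagent: Amber reagent bottle, 64 mm across, 130 mm high. Bystander, origin under its centre.
- tipbox: White and grey pipette-tip box, 120 x 85 x 50 mm. Bystander, origin under its centre.
Things that resemble listed ones, but are neither listed nor needed, are in the scene too. What is shaped like the cap but brown or turquoise is not meant.

How it is judged:
By the outcome, as a careful person would: the job done as asked, in the order asked, and still so for the second after the job is handed in, with the robot touching nothing.
It also fails if it takes over 72 s, if anything falls off the work surface, if the arm or the gripper's body presses on something with over 40 N, if the wrist force passes 120 N, or if a joint passes its speed limit or range.

## Working session

There is one attempt and no reset: what is moved stays moved. The work goes in short steps, Python scripts to look and compute and a tool call to move; the robot and the scene stay as the last step left them, time stands still between calls to the robot, and variables do not carry over. Pictures are saved under pics/ and viewed, at most 10 in all, crops included, and the job is handed in when it is done.

Besides the shell and the picture viewer there is one more tool, called after ">>>" as name(argument=value, ...), one argument or row to a line, values as JSON. arm_command: Moves the arm, as the interface text tells. Its arguments: {"type":"object","properties":{"commands":{"type":"array","items":{"type":"object","properties":{"linear":{"type":"array","items":{"type":"number"}},"rot":{"type":"array","items":{"type":"number"}}}}},"fingers":{"type":"number"},"newtons":{"type":"number"}},"required":["commands"]}

```bash
mkdir -p pics; ls; cat > h.py <<'E'
import numpy as np,cv2
from plant import ctrl
def cal(n):
    c=ctrl.calibration(n);K=np.array([[c["fx"],0,c["cx"]],[0,c["fy"],c["cy"]],[0,0,1.]])
    R=np.array(c["rotation"],float)
    if R.size==4:
        from scipy.spatial.transform import Rotation as Ro
        R=Ro.from_quat(np.roll(R.ravel(),-1)).as_matrix()
    return K,np.array(c["dist"],float),np.array(c["xyz"],float),R
def ray(n,u,v):
    K,d,t,R=cal(n);p=cv2.undistortPoints(np.array([[[u,v]]],float),K,d)[0,0]
    return t,R@np.array([p[0],-p[1],-1.])
def onz(n,u,v,z):
    t,r=ray(n,u,v);return t+r*(z-t[2])/r[2]
def proj(n,P):
    K,d,t,R=cal(n);q=(np.array(P,float)-t)@R;q=q*[1,-1,-1]
    return cv2.projectPoints(q.reshape(-1,1,3),np.zeros(3),np.zeros(3),K,d)[0][:,0]
def snap(n,f):
    im=np.array(ctrl.capture(n));cv2.imwrite('pics/'+f,im[...,::-1]);return im
E
python3 - <<'E'
from h import *
a=snap("scene","s0.png");b=snap("top","t0.png")
for n in("scene","top"):print(cal(n))
print(ctrl.get_obs())
E
```

```text
pics
(array([[452.86189554,   0.        , 277.71556169],
       [  0.        , 452.86189554, 210.73393202],
       [  0.        ,   0.        ,   1.        ]]), array([-0.07372356,  0.        ,  0.        ,  0.        ,  0.        ]), array([1457.32069843,  343.98378863,  875.22312351]), array([[-0.29644562, -0.61142955,  0.73367152],
       [ 0.9549168 , -0.17694315,  0.23838002],
       [-0.01593444,  0.77126197,  0.63631837]]))
(array([[537.09278854,   0.        , 273.78210219],
       [  0.        , 537.09278854, 212.02905063],
       [  0.        ,   0.        ,   1.        ]]), array([-0.18444083,  0.        ,  0.        ,  0.        ,  0.        ]), array([ 403.90713795,   69.40602877, 1523.23916837]), array([[-0.02558618,  0.99400112, -0.10633496],
       [-0.99964276, -0.02626242, -0.00496387],
       [-0.0077267 ,  0.10616997,  0.99431798]]))
{'time_s': 0.1, 'joints': array([-1.53483584e+00,  2.59252039e-01,  1.53598809e+00,  1.28902488e-05,
        1.34798436e+00, -2.02799159e-01]), 'qd': array([-0.00010201, -0.00052091, -0.00107469,  0.0011405 , -0.00125184,
       -0.00043375]), 'tau': array([ 3.03545014e-03, -4.38209939e+01, -2.84641868e+01,  7.21863261e-02,
        3.62443132e-02, -5.46527303e-05]), 'position': array([ 130.08339209, -533.88642528,  217.90476954]), 'orientation': array([-8.12556817e-04,  9.92882527e-01,  1.19095010e-01,  7.42471833e-05]), 'wrist_force': array([-0.06692227, -0.06552786,  0.94916154]), 'moment': array([ 0.01184292,  0.00308316, -0.04928378]), 'finger_force': 0.0, 'gripper_width': 93.21371100394552}
```

View pics/t0.png

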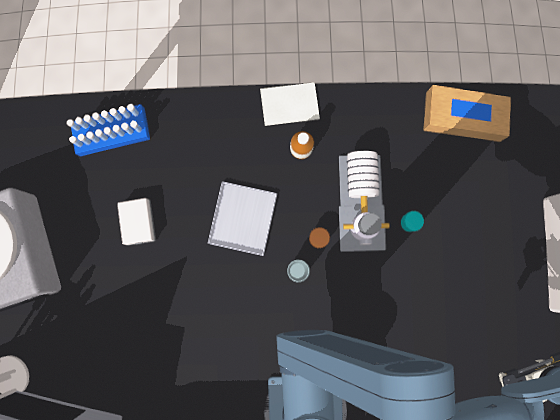

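View pics/s0.png

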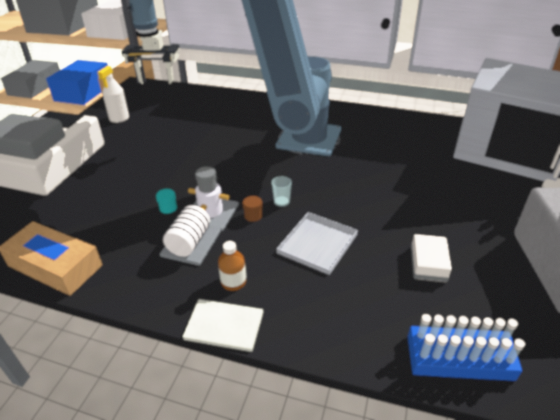

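The top view shows the pump with its grey cap at about (369,224), the tray at (243,218), the motor at (364,175), and brown and turquoise decoys at (319,238) and (412,221). In the scene view the cap top is at about (206,173). I'll zoom in on the cap in both.

```bash
python3 - <<'E'
from h import *
a=cv2.imread('pics/s0.png');b=cv2.imread('pics/t0.png')
A=cv2.resize(a[155:235,160:240],(400,400),interpolation=cv2.INTER_CUBIC)
B=cv2.resize(b[190:260,330:400],(400,400),interpolation=cv2.INTER_CUBIC)
cv2.imwrite('pics/c.png',np.hstack([A,B]))
print(onz("top",369,224,155),onz("scene",206,172,155))
for c in [(222,181),(278,193),(264,255),(208,243)]: print(onz("top",*c,16))
E
```

```text
[ 512.87013957 -167.38576436  155.        ] [ 519.66864942 -170.03262251  155.        ]
[657.85733902 222.12085398  16.        ]
[618.98833653  63.59514985  16.        ]
[444.75801131 107.43251461  16.        ]
[482.26991594 264.44138923  16.        ]
```

View pics/c.png

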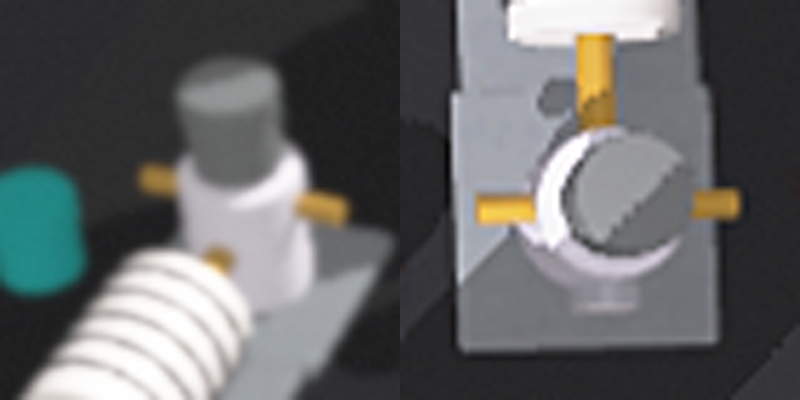

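The crop shows the knob's top disc centred at about (369.7,223.3) in the top view and (205.2,172.0) in the scene view. The diameter of about 22 px fits 55 mm. Next I'll triangulate.

```bash
cat >> h.py <<'E'
from scipy.spatial.transform import Rotation as Ro
def tri(uvt,uvs):
    t1,r1=ray("top",*uvt);t2,r2=ray("scene",*uvs)
    s=np.linalg.lstsq(np.c_[r1,-r2],t2-t1,rcond=None)[0];p,q=t1+s[0]*r1,t2+s[1]*r2
    return (p+q)/2,np.linalg.norm(p-q)
def pose():
    o=ctrl.get_obs();return np.array(o["position"]),Ro.from_quat(np.roll(o["orientation"],-1)),o
def go(target):
    p,R,o=pose();print("tool shift cm",np.round(R.inv().apply(np.array(target)-p)/10,2),"joints",np.round(o["joints"],2))
    print("tool x",R.as_matrix()[:,0].round(3),"y",R.as_matrix()[:,1].round(3),"z",R.as_matrix()[:,2].round(3))
E
python3 - <<'E'
from h import *
print(tri((369.7,223.3),(205.2,172.0)))
for z in(150,155,160):print(z,onz("top",369.7,223.3,z)[:2],onz("scene",205.2,172,z)[:2])
go([515,-169,230])
E
```

```text
(array([ 515.76809494, -172.08161559,  151.73530594]), np.float64(4.714579025685157))
150 [ 515.02692111 -170.15176299] [ 513.77788757 -175.79888804]
155 [ 514.62233105 -169.27952676] [ 520.28307735 -172.2152828 ]
160 [ 514.21774099 -168.40729053] [ 526.78826714 -168.63167756]
tool shift cm [ 46.03 -26.35  -1.15] joints [-1.53  0.26  1.54  0.    1.35 -0.2 ]
tool x [0.972 0.236 0.   ] y [ 0.236 -0.972 -0.002] z [-0.     0.002 -1.   ]
```

>>> arm_command(
  commands=[
    {"linear": [2.88, -1.65, 0], "rot": [0, 0, 0]},
    {"linear": [2.88, -1.65, 0], "rot": [0, 0, 0]},
    {"linear": [2.88, -1.65, 0], "rot": [0, 0, 0]},
    {"linear": [2.88, -1.65, 0], "rot": [0, 0, 0]},
    {"linear": [2.88, -1.65, 0], "rot": [0, 0, 0]},
    {"linear": [2.88, -1.65, 0], "rot": [0, 0, 0]},
    {"linear": [2.88, -1.65, 0], "rot": [0, 0, 0]},
    {"linear": [2.88, -1.65, 0], "rot": [0, 0, 0]},
  ],
  fingers=0,
  newtons=5,
)

```text
time_s: 0.9
position: [323.5, -350.3, 218.4]
orientation: [-0.0, 0.993, 0.119, -0.0]
wrist_force: [0.4, -0.3, 1.1]
gripper_width: 92.8
finger_force: 0.0
```

>>> arm_command(
  commands=[
    {"linear": [2.88, -1.65, 0], "rot": [0, 0, 0]},
    {"linear": [2.88, -1.65, 0], "rot": [0, 0, 0]},
    {"linear": [2.88, -1.65, 0], "rot": [0, 0, 0]},
    {"linear": [2.88, -1.65, 0], "rot": [0, 0, 0]},
    {"linear": [2.88, -1.65, 0], "rot": [0, 0, 0]},
    {"linear": [2.88, -1.65, 0], "rot": [0, 0, 0]},
    {"linear": [2.88, -1.65, 0], "rot": [0, 0, 0]},
    {"linear": [2.88, -1.65, 0], "rot": [0, 0, 0]},
    {"linear": [0, 0, 0], "rot": [0, 0, 0]},
  ],
)

```text
time_s: 1.8
position: [517.3, -166.1, 218.1]
orientation: [-0.001, 0.993, 0.121, 0.0]
wrist_force: [0.5, 0.1, -1.0]
gripper_width: 93.0
finger_force: 0.0
```

```bash
python3 - <<'E'
from h import *
go([515,-170,127]);print(pose()[0])
E
```

```text
tool shift cm [-0.32  0.34  9.11] joints [-0.52  0.25  1.55  0.    1.34  0.81]
tool x [0.971 0.24  0.001] y [ 0.24  -0.971 -0.001] z [ 0.     0.001 -1.   ]
[ 517.26670723 -166.08214628  218.0998603 ]
```

>>> arm_command(
  commands=[
    {"linear": [-0.32, 0.34, 0]},
    {"linear": [0, 0, 2]},
    {"linear": [0, 0, 2]},
    {"linear": [0, 0, 2]},
    {"linear": [0, 0, 1.5]},
    {"linear": [0, 0, 1.0]},
    {"linear": [0, 0, 0.8]},
  ],
)

```text
invalid input at $.commands[0]: expected keys linear, rot
```

>>> arm_command(
  commands=[
    {"linear": [0, 0, 0]},
    {"linear": [0, 0, 0]},
    {"linear": [0, 0, 0]},
    {"linear": [0, 0, 0]},
    {"linear": [0, 0, 0]},
    {"linear": [0, 0, 0]},
  ],
  fingers=1,
  newtons=5,
)

```text
invalid input at $.commands[0]: expected keys linear, rot
```

```bash
python3 - <<'E'
from h import *
p,R,o=pose();print(p,R.inv().apply(o["wrist_force"]).round(2),R.inv().apply(o["moment"]).round(3),o["gripper_width"],o["finger_force"])
snap("scene","s1.png");a=cv2.imread('pics/s1.png')
cv2.imwrite('pics/c1.png',cv2.resize(a[90:240,130:280],(600,600),interpolation=cv2.INTER_CUBIC))
E
```

```text
[ 517.26670723 -166.08214628  218.0998603 ] [0.56 0.02 0.98] [-0.017 -0.06   0.025] 92.97433244731488 0.0
```

View pics/c1.png

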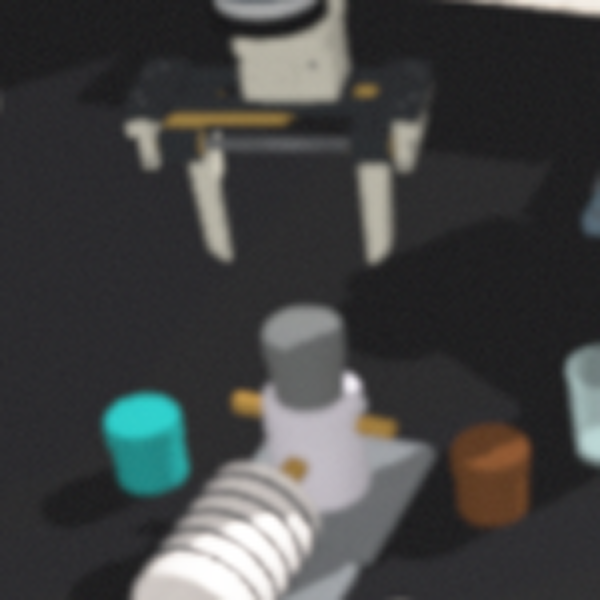

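The move was refused because each row needs both keys. The picture shows the gripper centred over the cap, which is at about (303,340) in the crop, with both fingers clear.

>>> arm_command(
  commands=[
    {"linear": [-0.32, 0.34, 0], "rot": [0, 0, 0]},
    {"linear": [0, 0, 2], "rot": [0, 0, 0]},
    {"linear": [0, 0, 2], "rot": [0, 0, 0]},
    {"linear": [0, 0, 2], "rot": [0, 0, 0]},
    {"linear": [0, 0, 1.5], "rot": [0, 0, 0]},
    {"linear": [0, 0, 1.0], "rot": [0, 0, 0]},
    {"linear": [0, 0, 0.8], "rot": [0, 0, 0]},
    {"linear": [0, 0, 0], "rot": [0, 0, 0]},
  ],
)

```text
time_s: 2.65
position: [512.2, -173.3, 124.9]
orientation: [-0.0, 0.993, 0.119, -0.001]
wrist_force: [0.1, 0.5, 0.6]
gripper_width: 92.7
finger_force: 0.0
```

>>> arm_command(
  commands=[
    {"linear": [0, 0, 0], "rot": [0, 0, 0]},
    {"linear": [0, 0, 0], "rot": [0, 0, 0]},
    {"linear": [0, 0, 0], "rot": [0, 0, 0]},
    {"linear": [0, 0, 0], "rot": [0, 0, 0]},
    {"linear": [0, 0, 0], "rot": [0, 0, 0]},
    {"linear": [0, 0, 0], "rot": [0, 0, 0]},
  ],
  fingers=1,
  newtons=5,
)

```text
time_s: 3.25
position: [513.8, -174.2, 126.2]
orientation: [0.001, 0.993, 0.119, 0.001]
wrist_force: [1.3, -4.0, 0.7]
gripper_width: 54.6
finger_force: 5.0
```

```bash
cat >> h.py <<'E'
def st():
    p,R,o=pose();print(o["time_s"],p.round(1),"F tool",R.inv().apply(o["wrist_force"]).round(2),"M",R.inv().apply(o["moment"]).round(3),o["gripper_width"],o["finger_force"],"j",o["joints"].round(2),"tx",R.as_matrix()[:,0].round(3))
E
python3 -c "from h import *;st()"
```

```text
3.25 [ 513.8 -174.2  126.2] F tool [ 0.32  4.18 -0.65] M [-0.769 -0.128 -0.004] 54.567018936856144 5.000492334365845 j [-0.53  0.32  1.69 -0.    1.13  0.8 ] tx [0.972 0.237 0.001]
```

>>> arm_command(
  commands=[
    {"linear": [0, 0.1, 0], "rot": [0, 0, 0]},
    {"linear": [0, 0, 0], "rot": [0, 0, 0]},
  ],
)

```text
time_s: 3.45
position: [513.8, -174.3, 126.2]
orientation: [0.0, 0.993, 0.119, 0.001]
wrist_force: [0.8, -2.7, 3.9]
gripper_width: 54.9
finger_force: 5.0
```

>>> arm_command(
  commands=[
    {"linear": [0, 0.1, 0], "rot": [0, 0, 0]},
    {"linear": [0, 0, 0], "rot": [0, 0, 0]},
  ],
)

```text
time_s: 3.65
position: [513.8, -174.5, 125.9]
orientation: [-0.0, 0.993, 0.119, 0.0]
wrist_force: [0.7, 0.8, 4.5]
gripper_width: 54.9
finger_force: 5.0
```

>>> arm_command(
  commands=[
    {"linear": [0, 0.1, 0], "rot": [0, 0, 0]},
    {"linear": [0, 0, 0], "rot": [0, 0, 0]},
  ],
)

```text
time_s: 3.85
position: [513.6, -175.2, 125.5]
orientation: [-0.001, 0.993, 0.119, -0.0]
wrist_force: [1.1, 2.6, 4.0]
gripper_width: 55.2
finger_force: 5.0
```

>>> arm_command(
  commands=[
    {"linear": [0, -0.12, 0], "rot": [0, 0, 0]},
    {"linear": [0, 0, 0], "rot": [0, 0, 0]},
    {"linear": [0, 0, 0], "rot": [0, 0, 0]},
    {"linear": [0, 0, 0], "rot": [0, 0, 0]},
  ],
  fingers=0,
)

```text
time_s: 4.25
position: [513.3, -174.7, 125.4]
orientation: [-0.0, 0.993, 0.119, -0.0]
wrist_force: [0.2, 0.1, -0.5]
gripper_width: 82.8
finger_force: 0.0
```

>>> arm_command(
  commands=[
    {"linear": [0, 0, 0], "rot": [0, 0, 0.1425]},
    {"linear": [0, 0, 0], "rot": [0, 0, 0.1425]},
    {"linear": [0, 0, 0], "rot": [0, 0, 0.1425]},
    {"linear": [0, 0, 0], "rot": [0, 0, 0.1425]},
    {"linear": [0, 0, 0], "rot": [0, 0, 0.1425]},
    {"linear": [0, 0, 0], "rot": [0, 0, 0.1425]},
    {"linear": [0, 0, 0], "rot": [0, 0, 0.1425]},
    {"linear": [0, 0, 0], "rot": [0, 0, 0.1425]},
    {"linear": [0, 0, 0], "rot": [0, 0, 0.1425]},
    {"linear": [0, 0, 0], "rot": [0, 0, 0.1425]},
  ],
)

```text
time_s: 5.25
position: [513.4, -174.8, 125.5]
orientation: [0.0, 0.828, -0.561, -0.0]
wrist_force: [1.0, 0.9, -1.3]
gripper_width: 93.0
finger_force: 0.0
```

>>> arm_command(
  commands=[
    {"linear": [0, 0, 0], "rot": [0, 0, 0.1425]},
    {"linear": [0, 0, 0], "rot": [0, 0, 0]},
    {"linear": [0, 0, 0], "rot": [0, 0, 0]},
    {"linear": [0, 0, 0], "rot": [0, 0, 0]},
    {"linear": [0, 0, 0], "rot": [0, 0, 0]},
    {"linear": [0, 0, 0], "rot": [0, 0, 0]},
    {"linear": [0, 0, 0], "rot": [0, 0, 0]},
    {"linear": [0, 0, 0], "rot": [0, 0, 0]},
  ],
  fingers=1,
)

```text
time_s: 6.05
position: [514.2, -174.6, 125.8]
orientation: [-0.0, 0.787, -0.616, 0.001]
wrist_force: [4.1, 1.9, -1.1]
gripper_width: 55.0
finger_force: 5.0
```

```bash
python3 -c "from h import *;st()"
```

```text
6.05 [ 514.2 -174.6  125.8] F tool [-0.85 -4.44  1.1 ] M [ 0.82 -0.22 -0.03] 54.97740746089278 4.999903477728367 j [-0.53  0.33  1.68  0.    1.13  2.37] tx [ 0.24  -0.971  0.   ]
```

>>> arm_command(
  commands=[
    {"linear": [0, -0.15, 0], "rot": [0, 0, 0]},
    {"linear": [0, 0, 0], "rot": [0, 0, 0]},
  ],
)

```text
time_s: 6.25
position: [514.4, -174.5, 125.8]
orientation: [0.001, 0.787, -0.616, -0.0]
wrist_force: [-1.3, 0.9, 3.5]
gripper_width: 55.1
finger_force: 5.0
```

>>> arm_command(
  commands=[
    {"linear": [0, -0.1, 0], "rot": [0, 0, 0]},
    {"linear": [0, 0, 0], "rot": [0, 0, 0]},
  ],
)

```text
time_s: 6.45
position: [515.3, -174.3, 125.7]
orientation: [0.0, 0.787, -0.617, -0.0]
wrist_force: [-2.7, -0.7, 3.2]
gripper_width: 54.6
finger_force: 5.0
```

>>> arm_command(
  commands=[
    {"linear": [0, -0.1, 0], "rot": [0, 0, 0]},
    {"linear": [0, 0, 0], "rot": [0, 0, 0]},
  ],
)

```text
time_s: 6.65
position: [516.2, -174.1, 125.6]
orientation: [0.001, 0.787, -0.617, -0.001]
wrist_force: [-5.7, -1.3, 4.3]
gripper_width: 55.2
finger_force: 5.0
```

>>> arm_command(
  commands=[
    {"linear": [0, 0.22, 0], "rot": [0, 0, 0]},
    {"linear": [0, 0, 0], "rot": [0, 0, 0]},
    {"linear": [0, 0, 0], "rot": [0, 0, 0.14]},
    {"linear": [0, 0, 0], "rot": [0, 0, 0.14]},
    {"linear": [0, 0, 0], "rot": [0, 0, 0.14]},
    {"linear": [0, 0, 0], "rot": [0, 0, 0.14]},
    {"linear": [0, 0, 0], "rot": [0, 0, 0]},
  ],
  fingers=0,
)

```text
time_s: 7.35
position: [515.1, -174.2, 125.5]
orientation: [0.0, -0.586, 0.81, -0.0]
wrist_force: [-0.6, -0.2, -0.8]
gripper_width: 92.8
finger_force: 0.0
```

>>> arm_command(
  commands=[
    {"linear": [0, 0, 0], "rot": [0, 0, 0]},
    {"linear": [0, 0, 0], "rot": [0, 0, 0]},
    {"linear": [0, 0, 0], "rot": [0, 0, 0]},
    {"linear": [0, 0, 0], "rot": [0, 0, 0]},
    {"linear": [0, 0, 0], "rot": [0, 0, 0]},
    {"linear": [0, 0, 0], "rot": [0, 0, 0]},
  ],
  fingers=1,
  newtons=25,
)

```text
time_s: 7.95
position: [515.4, -174.6, 125.8]
orientation: [0.0, -0.586, 0.81, -0.001]
wrist_force: [1.8, -0.4, -0.5]
gripper_width: 54.5
finger_force: 25.0
```

```bash
python3 -c "from h import *;st()"
```

```text
7.95 [ 515.4 -174.6  125.8] F tool [-0.15 -1.86  0.46] M [ 0.352 -0.142 -0.042] 54.53081885783762 24.99980717897415 j [-0.53  0.33  1.68  0.    1.13  2.93] tx [-0.312 -0.95   0.   ]
```

Well centred. I'll turn anticlockwise while following the thread pitch up.

>>> arm_command(
  commands=[
    {"linear": [0, 0, -0.029], "rot": [0, 0, -0.1]},
    {"linear": [0, 0, -0.029], "rot": [0, 0, -0.1]},
    {"linear": [0, 0, -0.029], "rot": [0, 0, -0.1]},
    {"linear": [0, 0, -0.029], "rot": [0, 0, -0.1]},
    {"linear": [0, 0, -0.029], "rot": [0, 0, -0.1]},
  ],
)

```text
time_s: 8.45
position: [514.8, -174.8, 127.3]
orientation: [0.0, 0.77, -0.638, 0.0]
wrist_force: [0.2, -1.0, 0.3]
gripper_width: 54.6
finger_force: 25.0
```

```bash
python3 -c "from h import *;st()"
```

```text
8.45 [ 514.8 -174.8  127.3] F tool [ 1.05  0.01 -0.28] M [-0.086  0.071  0.073] 54.643927165664735 24.998521506786346 j [-0.53  0.33  1.68 -0.    1.14  2.42] tx [ 0.185 -0.983  0.001]
```

>>> arm_command(
  commands=[
    {"linear": [0, 0, -0.04], "rot": [0, 0, -0.14]},
    {"linear": [0, 0, -0.04], "rot": [0, 0, -0.14]},
    {"linear": [0, 0, -0.04], "rot": [0, 0, -0.14]},
    {"linear": [0, 0, -0.04], "rot": [0, 0, -0.14]},
    {"linear": [0, 0, -0.04], "rot": [0, 0, -0.14]},
    {"linear": [0, 0, -0.04], "rot": [0, 0, -0.14]},
    {"linear": [0, 0, -0.04], "rot": [0, 0, -0.14]},
    {"linear": [0, 0, -0.04], "rot": [0, 0, -0.14]},
    {"linear": [0, 0, -0.04], "rot": [0, 0, -0.14]},
    {"linear": [0, 0, -0.04], "rot": [0, 0, -0.14]},
  ],
)

```text
time_s: 9.45
position: [515.0, -175.0, 131.3]
orientation: [0.001, 1.0, 0.009, 0.0]
wrist_force: [0.2, -1.6, -0.4]
gripper_width: 54.8
finger_force: 25.0
```

```bash
python3 -c "from h import *;st()"
```

```text
9.45 [ 515.  -175.   131.3] F tool [0.14 1.61 0.38] M [-0.333  0.125 -0.004] 54.76789630510774 24.99628722667694 j [-0.53  0.32  1.67 -0.    1.14  1.02] tx [1.    0.017 0.001]
```

>>> arm_command(
  commands=[
    {"linear": [0, 0, -0.04], "rot": [0, 0, -0.14]},
    {"linear": [0, 0, -0.04], "rot": [0, 0, -0.14]},
    {"linear": [0, 0, -0.04], "rot": [0, 0, -0.14]},
    {"linear": [0, 0, -0.04], "rot": [0, 0, -0.14]},
    {"linear": [0, 0, -0.04], "rot": [0, 0, -0.14]},
    {"linear": [0, 0, -0.04], "rot": [0, 0, -0.14]},
    {"linear": [0, 0, -0.04], "rot": [0, 0, -0.14]},
    {"linear": [0, 0, -0.04], "rot": [0, 0, -0.14]},
    {"linear": [0, 0, -0.04], "rot": [0, 0, -0.14]},
    {"linear": [0, 0, -0.04], "rot": [0, 0, -0.14]},
  ],
)

```text
time_s: 10.45
position: [515.2, -174.9, 135.3]
orientation: [0.001, 0.759, 0.651, 0.0]
wrist_force: [0.4, -1.6, -0.8]
gripper_width: 54.5
finger_force: 25.0
```

```bash
python3 -c "from h import *;st()"
```

```text
10.45 [ 515.2 -174.9  135.3] F tool [-1.56  0.68  0.83] M [-0.388 -0.148  0.008] 54.46845879349892 24.996031522750854 j [-0.53  0.32  1.67 -0.    1.15 -0.38] tx [ 0.153  0.988 -0.001]
```

>>> arm_command(
  commands=[
    {"linear": [0, 0, 0], "rot": [0, 0, 0]},
    {"linear": [0, 0, 0], "rot": [0, 0, 0]},
    {"linear": [0, 0, 0], "rot": [0, 0, 0]},
    {"linear": [0, 0, 0], "rot": [0, 0, 0.145]},
    {"linear": [0, 0, 0], "rot": [0, 0, 0.145]},
    {"linear": [0, 0, 0], "rot": [0, 0, 0.145]},
    {"linear": [0, 0, 0], "rot": [0, 0, 0.145]},
    {"linear": [0, 0, 0], "rot": [0, 0, 0.145]},
    {"linear": [0, 0, 0], "rot": [0, 0, 0.145]},
    {"linear": [0, 0, 0], "rot": [0, 0, 0.145]},
  ],
  fingers=0,
)

```text
time_s: 11.45
position: [514.6, -174.2, 135.0]
orientation: [-0.0, 0.981, 0.193, -0.0]
wrist_force: [0.7, -0.5, -0.0]
gripper_width: 92.8
finger_force: 0.0
```

>>> arm_command(
  commands=[
    {"linear": [0, 0, 0], "rot": [0, 0, 0.145]},
    {"linear": [0, 0, 0], "rot": [0, 0, 0.145]},
    {"linear": [0, 0, 0], "rot": [0, 0, 0.145]},
    {"linear": [0, 0, 0], "rot": [0, 0, 0.145]},
    {"linear": [0, 0, 0], "rot": [0, 0, 0.145]},
    {"linear": [0, 0, 0], "rot": [0, 0, 0.145]},
    {"linear": [0, 0, 0], "rot": [0, 0, 0.145]},
    {"linear": [0, 0, 0], "rot": [0, 0, 0.145]},
    {"linear": [0, 0, 0], "rot": [0, 0, 0.145]},
    {"linear": [0, 0, 0], "rot": [0, 0, 0.145]},
  ],
)

```text
time_s: 12.45
position: [514.6, -174.2, 135.0]
orientation: [-0.0, 0.862, -0.506, -0.0]
wrist_force: [0.5, -0.6, 1.1]
gripper_width: 92.8
finger_force: 0.0
```

>>> arm_command(
  commands=[
    {"linear": [0, 0, 0], "rot": [0, 0, 0.145]},
    {"linear": [0, 0, 0], "rot": [0, 0, 0.145]},
    {"linear": [0, 0, 0], "rot": [0, 0, 0.145]},
    {"linear": [0, 0, 0], "rot": [0, 0, 0.145]},
    {"linear": [0, 0, 0], "rot": [0, 0, 0.145]},
    {"linear": [0, 0, 0], "rot": [0, 0, 0]},
    {"linear": [0, 0, 0], "rot": [0, 0, 0]},
  ],
)

```text
time_s: 13.15
position: [514.7, -174.3, 135.1]
orientation: [-0.0, -0.631, 0.776, 0.0]
wrist_force: [-0.0, 0.2, 0.3]
gripper_width: 93.3
finger_force: 0.0
```

```bash
python3 - <<'E'
from h import *
st();a=snap("scene","s2.png")[...,::-1]
cv2.imwrite('pics/c2.png',cv2.resize(a[90:240,130:280],(600,600),interpolation=cv2.INTER_CUBIC))
E
```

```text
13.15 [ 514.7 -174.3  135.1] F tool [-0.21  0.09 -0.31] M [ 0.115 -0.104  0.022] 93.29049365317367 0.0 j [-0.53  0.32  1.67  0.    1.15  2.81] tx [-0.204 -0.979 -0.   ]
```

View pics/c2.png

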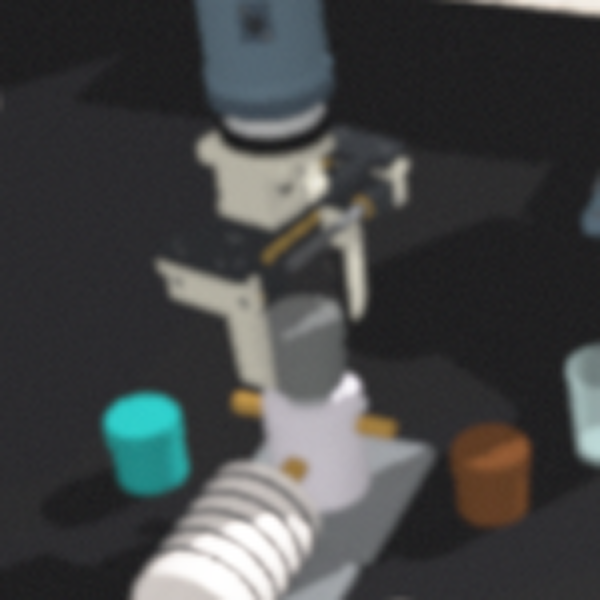

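The crop shows the cap top about 10 px (4x scale) higher than before, so it has risen as expected. It's still seated, with the fingers open around it. Now the second grip.

>>> arm_command(
  commands=[
    {"linear": [0, 0, 0], "rot": [0, 0, 0]},
    {"linear": [0, 0, 0], "rot": [0, 0, 0]},
    {"linear": [0, 0, 0], "rot": [0, 0, 0]},
    {"linear": [0, 0, 0], "rot": [0, 0, 0]},
    {"linear": [0, 0, 0], "rot": [0, 0, 0]},
    {"linear": [0, 0, 0], "rot": [0, 0, 0]},
    {"linear": [0, 0, -0.04], "rot": [0, 0, -0.14]},
    {"linear": [0, 0, -0.04], "rot": [0, 0, -0.14]},
    {"linear": [0, 0, -0.04], "rot": [0, 0, -0.14]},
    {"linear": [0, 0, -0.04], "rot": [0, 0, -0.14]},
  ],
  fingers=1,
  newtons=25,
)

```text
time_s: 14.2
position: [514.7, -174.6, 136.8]
orientation: [0.0, 0.822, -0.57, 0.0]
wrist_force: [0.3, -0.5, -0.1]
gripper_width: 54.4
finger_force: 25.0
```

>>> arm_command(
  commands=[
    {"linear": [0, 0, -0.04], "rot": [0, 0, -0.14]},
    {"linear": [0, 0, -0.04], "rot": [0, 0, -0.14]},
    {"linear": [0, 0, -0.04], "rot": [0, 0, -0.14]},
    {"linear": [0, 0, -0.04], "rot": [0, 0, -0.14]},
    {"linear": [0, 0, -0.04], "rot": [0, 0, -0.14]},
    {"linear": [0, 0, -0.04], "rot": [0, 0, -0.14]},
    {"linear": [0, 0, -0.04], "rot": [0, 0, -0.14]},
  ],
)

```text
time_s: 14.9
position: [514.7, -174.5, 139.6]
orientation: [0.0, 0.993, -0.116, -0.0]
wrist_force: [-0.2, -0.8, 0.4]
gripper_width: 54.8
finger_force: 25.0
```

>>> arm_command(
  commands=[
    {"linear": [0, 0, -0.04], "rot": [0, 0, -0.14]},
    {"linear": [0, 0, -0.04], "rot": [0, 0, -0.14]},
    {"linear": [0, 0, -0.04], "rot": [0, 0, -0.14]},
    {"linear": [0, 0, -0.04], "rot": [0, 0, -0.14]},
    {"linear": [0, 0, -0.04], "rot": [0, 0, -0.14]},
  ],
)

```text
time_s: 15.4
position: [514.7, -174.9, 141.5]
orientation: [0.0, 0.973, 0.231, -0.0]
wrist_force: [-0.2, -1.5, 0.2]
gripper_width: 54.6
finger_force: 25.0
```

```bash
python3 -c "from h import *;st()"
```

```text
15.4 [ 514.7 -174.9  141.5] F tool [-0.8   1.23 -0.19] M [-0.279 -0.21   0.043] 54.56326396226439 24.99612718820572 j [-0.53  0.31  1.66 -0.    1.17  0.57] tx [ 0.893  0.45  -0.   ]
```

Total is about 5.5 rad. I'll carry on with the same grip.

>>> arm_command(
  commands=[
    {"linear": [0, 0, -0.04], "rot": [0, 0, -0.14]},
    {"linear": [0, 0, -0.04], "rot": [0, 0, -0.14]},
    {"linear": [0, 0, -0.04], "rot": [0, 0, -0.14]},
    {"linear": [0, 0, -0.04], "rot": [0, 0, -0.14]},
    {"linear": [0, 0, -0.04], "rot": [0, 0, -0.14]},
  ],
)

```text
time_s: 15.9
position: [514.9, -175.1, 143.5]
orientation: [0.001, 0.835, 0.551, -0.0]
wrist_force: [-0.1, -2.1, -0.9]
gripper_width: 54.8
finger_force: 25.0
```

>>> arm_command(
  commands=[
    {"linear": [0, 0, -0.04], "rot": [0, 0, -0.14]},
    {"linear": [0, 0, -0.04], "rot": [0, 0, -0.14]},
    {"linear": [0, 0, -0.04], "rot": [0, 0, -0.14]},
    {"linear": [0, 0, -0.04], "rot": [0, 0, -0.14]},
    {"linear": [0, 0, -0.04], "rot": [0, 0, -0.14]},
  ],
)

```text
time_s: 16.4
position: [515.4, -174.9, 146.1]
orientation: [0.001, 0.595, 0.804, -0.0]
wrist_force: [0.3, -0.4, 1.6]
gripper_width: 54.7
finger_force: 25.0
```

>>> arm_command(
  commands=[
    {"linear": [0, 0, -0.04], "rot": [0, 0, -0.14]},
    {"linear": [0, 0, -0.04], "rot": [0, 0, -0.14]},
    {"linear": [0, 0, -0.04], "rot": [0, 0, -0.14]},
    {"linear": [0, 0, -0.04], "rot": [0, 0, -0.14]},
    {"linear": [0, 0, -0.04], "rot": [0, 0, -0.14]},
  ],
)

```text
time_s: 16.9
position: [515.3, -174.7, 148.0]
orientation: [0.001, 0.283, 0.959, -0.0]
wrist_force: [0.2, -0.6, 2.0]
gripper_width: 54.7
finger_force: 25.0
```

```bash
python3 -c "from h import *;st()"
```

```text
16.9 [ 515.3 -174.7  148. ] F tool [-0.52 -0.35 -2.02] M [-0.102 -0.237  0.046] 54.7117932684228 24.99643564224243 j [-0.53  0.31  1.65  0.    1.18 -1.53] tx [-0.839  0.543 -0.002]
```

>>> arm_command(
  commands=[
    {"linear": [0, 0, -0.05], "rot": [0, 0, -0.14]},
    {"linear": [0, 0, -0.05], "rot": [0, 0, -0.14]},
    {"linear": [0, 0, -0.05], "rot": [0, 0, 0]},
    {"linear": [0, 0, -0.1], "rot": [0, 0, 0]},
    {"linear": [0, 0, -0.1], "rot": [0, 0, 0]},
    {"linear": [0, 0, -0.1], "rot": [0, 0, 0]},
  ],
)

```text
time_s: 17.5
position: [515.0, -174.5, 152.2]
orientation: [0.0, 0.15, 0.989, -0.0]
wrist_force: [0.7, 0.1, 0.2]
gripper_width: 54.3
finger_force: 25.0
```

```bash
python3 -c "from h import *;st()"
```

```text
17.5 [ 515.  -174.5  152.2] F tool [-0.6   0.31 -0.23] M [-0.045 -0.405 -0.006] 54.33465532402193 25.000056624412537 j [-0.53  0.3   1.65  0.    1.19 -1.8 ] tx [-0.955  0.297 -0.001]
```

>>> arm_command(
  commands=[
    {"linear": [0, 0, -0.5], "rot": [0, 0, 0]},
    {"linear": [0, 0, -1], "rot": [0, 0, 0]},
    {"linear": [0, 0, -1], "rot": [0, 0, 0]},
    {"linear": [0, 0, -1], "rot": [0, 0, 0]},
    {"linear": [0, 0, -1], "rot": [0, 0, 0]},
    {"linear": [0, 0, -1], "rot": [0, 0, 0]},
    {"linear": [0, 0, -1], "rot": [0, 0, 0]},
    {"linear": [0, 0, -1], "rot": [0, 0, 0]},
    {"linear": [0, 0, -0.5], "rot": [0, 0, 0]},
    {"linear": [0, 0, 0], "rot": [0, 0, 0]},
  ],
)

```text
time_s: 18.5
position: [515.2, -174.6, 233.0]
orientation: [0.001, 0.15, 0.989, -0.0]
wrist_force: [0.3, 0.3, -1.6]
gripper_width: 54.5
finger_force: 25.0
```

```bash
python3 - <<'E'
from h import *
st();a=snap("scene","s3.png")[...,::-1]
cv2.imwrite('pics/c3.png',cv2.resize(a[90:240,130:280],(600,600),interpolation=cv2.INTER_CUBIC))
go([551,164,232])
E
```

```text
18.5 [ 515.2 -174.6  233. ] F tool [-0.17  0.4   1.55] M [-0.045 -0.141  0.034] 54.512447847015515 24.99975621700287 j [-0.53  0.24  1.53  0.    1.37 -1.8 ] tx [-0.955  0.296 -0.002]
tool shift cm [6.56e+00 3.34e+01 2.00e-02] joints [-0.53  0.24  1.53  0.    1.37 -1.8 ]
tool x [-0.955  0.296 -0.   ] y [ 0.296  0.955 -0.   ] z [ 0. -0. -1.]
```

View pics/c3.png

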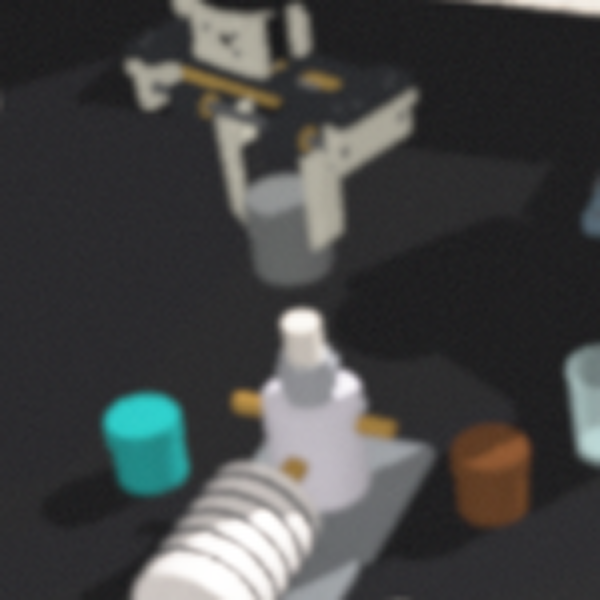

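The cap is held and clear at about (290,230) in the crop. The cartridge stands proud of the neck at about (302,330). Next I'll move over the tray.

>>> arm_command(
  commands=[
    {"linear": [0.3, 1.67, 0], "rot": [0, 0, 0]},
    {"linear": [0.66, 3.34, 0], "rot": [0, 0, 0]},
    {"linear": [0.66, 3.34, 0], "rot": [0, 0, 0]},
    {"linear": [0.66, 3.34, 0], "rot": [0, 0, 0]},
    {"linear": [0.66, 3.34, 0], "rot": [0, 0, 0]},
    {"linear": [0.66, 3.34, 0], "rot": [0, 0, 0]},
    {"linear": [0.66, 3.34, 0], "rot": [0, 0, 0]},
    {"linear": [0.66, 3.34, 0], "rot": [0, 0, 0]},
    {"linear": [0.66, 3.34, 0], "rot": [0, 0, 0]},
    {"linear": [0.66, 3.34, 0], "rot": [0, 0, 0]},
  ],
)

```text
time_s: 19.55
position: [548.1, 149.7, 231.4]
orientation: [-0.001, 0.149, 0.989, 0.0]
wrist_force: [1.2, -0.6, -0.8]
gripper_width: 54.3
finger_force: 25.0
```

>>> arm_command(
  commands=[
    {"linear": [0.3, 1.67, 0], "rot": [0, 0, 0]},
    {"linear": [0, 0, 2], "rot": [0, 0, 0]},
    {"linear": [0, 0, 3], "rot": [0, 0, 0]},
    {"linear": [0, 0, 3], "rot": [0, 0, 0]},
    {"linear": [0, 0, 3], "rot": [0, 0, 0]},
    {"linear": [0, 0, 3], "rot": [0, 0, 0]},
    {"linear": [0, 0, 2], "rot": [0, 0, 0]},
    {"linear": [0, 0, 1.5], "rot": [0, 0, 0]},
    {"linear": [0, 0, 0], "rot": [0, 0, 0]},
    {"linear": [0, 0, 0], "rot": [0, 0, 0]},
  ],
)

```text
time_s: 20.55
position: [550.8, 164.1, 56.9]
orientation: [-0.0, 0.15, 0.989, -0.0]
wrist_force: [-0.4, 0.1, -1.0]
gripper_width: 54.3
finger_force: 25.0
```

```bash
python3 - <<'E'
from h import *
st();a=snap("scene","s4.png")[...,::-1]
cv2.imwrite('pics/c4.png',cv2.resize(a[150:290,250:390],(600,600),interpolation=cv2.INTER_CUBIC))
E
```

```text
20.55 [550.8 164.1  56.9] F tool [0.44 0.01 0.96] M [-0.069 -0.146  0.035] 54.31922492907559 24.99986618757248 j [ 0.1   0.46  1.67 -0.    1.01 -1.17] tx [-0.955  0.296  0.001]
```

View pics/c4.png

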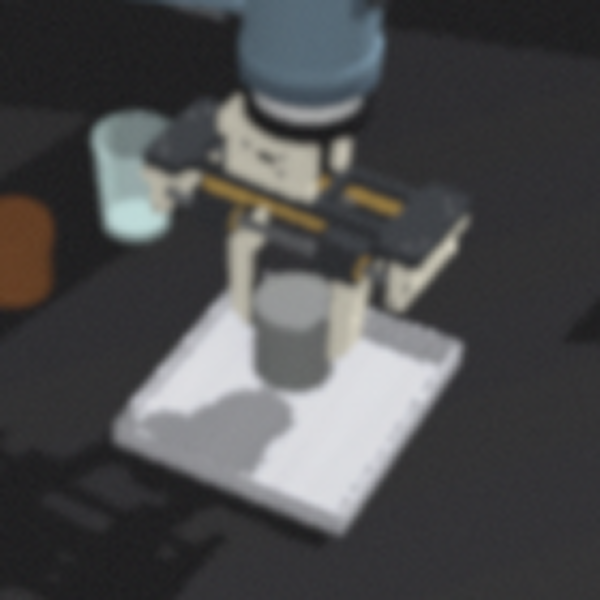

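The cap is upright over the tray, at about (292,330) in the crop. Lowering it in small steps.

>>> arm_command(
  commands=[
    {"linear": [0, 0, 0.8], "rot": [0, 0, 0]},
    {"linear": [0, 0, 0.6], "rot": [0, 0, 0]},
    {"linear": [0, 0, 0.4], "rot": [0, 0, 0]},
    {"linear": [0, 0, 0.2], "rot": [0, 0, 0]},
    {"linear": [0, 0, 0.2], "rot": [0, 0, 0]},
    {"linear": [0, 0, 0], "rot": [0, 0, 0]},
  ],
)

```text
time_s: 21.2
position: [551.0, 164.0, 34.8]
orientation: [-0.0, 0.15, 0.989, -0.0]
wrist_force: [-0.2, 0.9, -0.8]
gripper_width: 54.5
finger_force: 25.0
```

>>> arm_command(
  commands=[
    {"linear": [0, 0, 0.1], "rot": [0, 0, 0]},
    {"linear": [0, 0, 0.1], "rot": [0, 0, 0]},
    {"linear": [0, 0, 0], "rot": [0, 0, 0]},
  ],
)

```text
time_s: 21.5
position: [551.1, 164.0, 33.0]
orientation: [-0.0, 0.15, 0.989, -0.0]
wrist_force: [-0.1, 1.1, -1.6]
gripper_width: 54.5
finger_force: 25.0
```

>>> arm_command(
  commands=[
    {"linear": [0, 0, 0.1], "rot": [0, 0, 0]},
    {"linear": [0, 0, 0.1], "rot": [0, 0, 0]},
    {"linear": [0, 0, 0], "rot": [0, 0, 0]},
  ],
)

```text
time_s: 21.8
position: [551.0, 164.0, 30.9]
orientation: [-0.0, 0.15, 0.989, -0.0]
wrist_force: [-0.9, 0.3, -1.5]
gripper_width: 55.1
finger_force: 25.0
```

>>> arm_command(
  commands=[
    {"linear": [0, 0, 0.1], "rot": [0, 0, 0]},
    {"linear": [0, 0, 0], "rot": [0, 0, 0]},
    {"linear": [0, 0, 0], "rot": [0, 0, 0]},
  ],
)

```text
time_s: 22.1
position: [551.3, 164.0, 30.2]
orientation: [0.0, 0.15, 0.989, 0.0]
wrist_force: [-0.8, -1.0, 1.1]
gripper_width: 54.8
finger_force: 25.0
```

>>> arm_command(
  commands=[
    {"linear": [0, 0, 0.1], "rot": [0, 0, 0]},
    {"linear": [0, 0, 0], "rot": [0, 0, 0]},
    {"linear": [0, 0, 0], "rot": [0, 0, 0]},
  ],
)

```text
time_s: 22.4
position: [551.4, 164.0, 30.2]
orientation: [0.0, 0.15, 0.989, 0.0]
wrist_force: [-3.3, -0.5, 7.5]
gripper_width: 54.7
finger_force: 25.0
```

>>> arm_command(
  commands=[
    {"linear": [0, 0, 0.1], "rot": [0, 0, 0]},
    {"linear": [0, 0, 0], "rot": [0, 0, 0]},
    {"linear": [0, 0, 0], "rot": [0, 0, 0]},
  ],
)

```text
time_s: 22.7
position: [551.4, 164.0, 30.1]
orientation: [0.001, 0.149, 0.989, 0.0]
wrist_force: [-5.8, -2.0, 16.8]
gripper_width: 54.5
finger_force: 25.0
```

It's down on the tray floor. I'll take off the load, release and lift away.

>>> arm_command(
  commands=[
    {"linear": [0, 0, -0.1], "rot": [0, 0, 0]},
    {"linear": [0, 0, -0.08], "rot": [0, 0, 0]},
    {"linear": [0, 0, 0], "rot": [0, 0, 0]},
  ],
  newtons=5,
)

```text
time_s: 23.0
position: [551.3, 164.0, 30.0]
orientation: [0.0, 0.15, 0.989, 0.0]
wrist_force: [-0.8, -0.6, 4.7]
gripper_width: 54.6
finger_force: 5.0
```

>>> arm_command(
  commands=[
    {"linear": [0, 0, 0], "rot": [0, 0, 0]},
    {"linear": [0, 0, 0], "rot": [0, 0, 0]},
    {"linear": [0, 0, 0], "rot": [0, 0, 0]},
    {"linear": [0, 0, 0], "rot": [0, 0, 0]},
    {"linear": [0, 0, 0], "rot": [0, 0, 0]},
    {"linear": [0, 0, 0], "rot": [0, 0, 0]},
  ],
  fingers=0,
)

```text
time_s: 23.6
position: [551.1, 164.0, 29.7]
orientation: [-0.0, 0.15, 0.989, 0.0]
wrist_force: [-0.2, 0.6, -0.5]
gripper_width: 92.4
finger_force: 0.0
```

>>> arm_command(
  commands=[
    {"linear": [0, 0, -1], "rot": [0, 0, 0]},
    {"linear": [0, 0, -2], "rot": [0, 0, 0]},
    {"linear": [0, 0, -3], "rot": [0, 0, 0]},
    {"linear": [0, 0, -3], "rot": [0, 0, 0]},
    {"linear": [0, 0, -3], "rot": [0, 0, 0]},
    {"linear": [0, 0, -2], "rot": [0, 0, 0]},
    {"linear": [0, 0, -1], "rot": [0, 0, 0]},
    {"linear": [0, 0, 0], "rot": [0, 0, 0]},
  ],
)

```text
time_s: 24.4
position: [552.0, 164.1, 181.7]
orientation: [0.002, 0.15, 0.989, 0.0]
wrist_force: [-0.3, -0.1, 0.2]
gripper_width: 93.3
finger_force: 0.0
```

```bash
python3 -c "
from h import *
st();snap('scene','s5.png')"
```

```text
24.4 [552.  164.1 181.7] F tool [ 0.27 -0.16 -0.16] M [-0.037 -0.138  0.037] 93.33209872220205 0.0 j [ 0.1   0.33  1.53  0.    1.28 -1.18] tx [-0.955  0.296 -0.003]
```

View pics/s5.png

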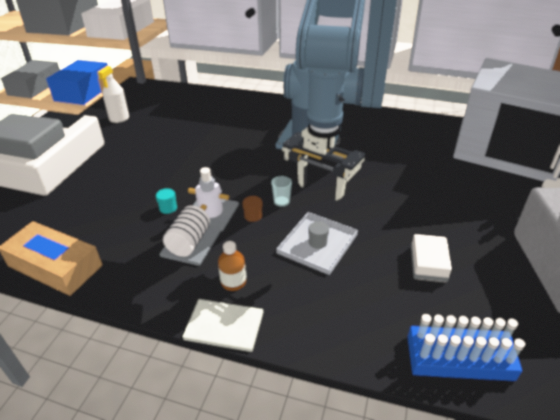

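The cap stands upright in the tray at (318,235), the gripper is clear, and the other things haven't moved.

```bash
python3 -c "
from h import *
print(ctrl.close_job())"
```

```text
the job is handed in; nothing more can be done
None
```

I unscrewed the cap in two grips (about 8 rad in all), held it as it came free, and set it open end down in the steel tray; the gripper is clear, nothing else was moved, and the job was handed in at about 24 s.

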